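# Swap the photometer's two standards and slide the zero standard to its click

## Robot

A 7-joint arm with a two-finger parallel gripper is mounted at the origin on the work surface. World frame = base frame: x ahead of the robot, y to its left, z up, the work surface at z = 0. Lengths are in m, angles in rad, forces in N, time in s.
With the tool pointing down it reaches from about 0.35 to 0.9 m from the base axis. Payload 8.1 kg.
Tool frame: the origin (TCP) lies midway between the tips of the shut fingers; the grasp point (between the pads) lies 19 mm behind it; z points along the fingers, y is the direction in which the jaws open and shut (so a half turn about z gives the same grasp; the last joint's range is limited). The gripper opens to 92 mm and grips with 3 to 60 N. Pads are 19 mm wide; open, the fingers measure 130 mm over their backs; the gripper's body (75 mm by 190 mm) begins 47 mm behind the grasp point.
Start: joints at [-1.232, 0.434, 0.025, 1.573, -0.012, 1.134, -0.075], TCP at [0.267, 0.565, 0.227] pointing down, gripper open.
Joint ranges: [-2.62, 2.62], [-0.44, 2.09], [-1.27, 1.32], [0.08, 2.57], [-1.32, 4.46], [0.12, 2], [-2.74, 2.74]. Speed limits (rad/s): [2.22, 2.22, 3.01, 3.01, 3.14, 3.14, 3.14].

## Interface

Orientations are given as a unit quaternion [w, x, y, z].
In Python, from workcell import readout, vision, job_done gives the robot as it stands. The module is installed in compiled form; this text tells all that it offers.
- The arm moves only by the tool move_arm, never from a script. Its argument "plan" is a list of rows, each a list of 3 entries, a list of its own where there are three numbers: the opening in per cent of the stroke, from 0 (shut) to 100 (fully open), then the shift along the world's x, y, z in mm, then the turn about the world's z in degrees. In form: [[gripper, [x, y, z], roll], ...]. A call has 1 to 5 rows; each row is the pose to reach, as a shift and turn from the pose commanded when the call began; what a row does not reach only later rows make up. A row lasts 1/8 s, in which the tool goes at most 62.5 mm and 10.7 degrees, less where a joint would pass 70% of its speed; a pose out of reach is approached as far as the arm can. A call with a gripper value outside its range is refused whole. The fingers move at their own pace and stop on an object; "force" is the grip in N (left out, the last holds). Time passes only in rows, so rows that repeat a pose let the fingers close. It gives the time, the measured TCP pose, the force and the opening at its end, in the units of the state.
- readout.get_state(): the state, without advancing time (a new reading comes with each control period).
- vision.snapshot(name): name is "side" or "top" or "wrist"; returns (picture, depth): 420x560x3 uint8, red, green, blue; 420x560 float32, m along the optical axis (not along the pixel's ray), 0 where there is no reading.
- vision.camera_info(name): a dict with "K" (3x3 intrinsics, pixels), "R" (3x3) and "t" (3): a world point X has camera coordinates R X + t. Camera axes: x right, y down, z forward; pixel columns grow to the right and rows downward; lengths in m; the calibration is good to about 2 mm. A picture is of the moment at which its call begins: read the wrist's pose just before it. camera_info takes no time and is no camera call; for the wrist camera it gives the pose at the moment of the call.
- job_done(): hands the job in, once; it reports no verdict.
The state is a dict: "t": time; "qpos": joint angles; "joint_vel": joint speeds; "joint_efforts": joint torques, N m; "eef_pos": TCP position; "orientation": TCP orientation; "ft_force": force on the tool from outside, world axes, zero at the start; "moment": the same for the moment, N m; "width": finger opening in m.
Only numpy, scipy, OpenCV 4.12 (cv2) and the standard library are available. Lean on these libraries where they do the work, as an engineer would, in place of code of your own. Each camera call takes 0.05 s, during which the arm holds its last target.

## Task

On the photometer the two sealed standard vials stand in each other's wells: keeping them upright, swap them so that the white-capped one stands fully home in the white well of the cell carriage and the orange-capped one fully home in the orange well (the stand's free holes can take a vial meanwhile). Then grip the carriage's black knob and slide the carriage towards the light tunnel until you feel the first click, where the spring ball drops into the notch and the white well stands in the beam, without running on to the second click. Finish while still holding the knob between the fingers, with the carriage at rest in that first notch for the zero reading, and leave everything else on the bench where it is.

Things in the scene. Friction and masses are not known exactly. Their poses are not given: they have to be found in the camera images.
- photometer: Two-cell photometer, fixed. A grey base 106 mm (x) by 430 mm (y, from -305 to 125), 14 mm high, carries a slide rail along y; at its middle stand a light tunnel and, beyond it, a console (x 49 to 159, y -75 to 75, 120 mm high). Origin on the bench under the beam, at the tunnel's middle; +y is the way the carriage slides in, x points away from the robot, z up.
- beam (a point): Middle of the light tunnel, 65 mm above the bench, over the photometer's origin. The tunnel is dark grey: x -49 to 49, y -32 to 32 in the photometer's frame, top 148 mm above the bench, passage 66 mm wide, ceiling at 136 mm, open at both y ends. A lamp holder sticks out 16 mm from its robot side.
- carriage (a joint): Cell carriage: aluminium plate on the rail, top 28 mm above the bench, with the white and orange well blocks and the black knob. Value in m: 0 drawn right out, growing as it slides in (photometer +y), hard stop at 0.190; starts at 0. First click at 0.110 (white well in the beam), second click at 0.170 (orange well in the beam). It stays where it is left.
- ball (a point): Spring ball (10 mm) beside the rail on the robot's side, 100 mm before the beam and 22 mm above the bench. It rides on the carriage plate's edge and drops 2 mm into 8 mm wide notches in it. Sliding drags with about 2 to 3 N; within about 4 mm of a notch the ball draws the carriage in; leaving a notch takes about 8 to 13 N.
- white_well (a point): Centre of the floor of the white well, the well nearer the tunnel; moves with the carriage: at carriage value q it lies at photometer x 0, y q - 0.110, 28 mm above the bench. Round bore of 29 mm, 22 mm deep, open at the top, in a white block 50 x 60 mm. The orange-capped vial stands in it at the start.
- orange_well (a point): Centre of the floor of the orange well, 60 mm behind the white one (photometer -y); same bore, depth and height. The white-capped vial stands in it at the start.
- slide_knob: Upright round knob on the carriage's rear end, 165 mm behind the white well's centre: a black head 22 mm in diameter, from 44 to 88 mm above the bench, on a 12 mm steel stem, on which it can revolve. Origin at the foot of the stem, on its axis, on the carriage plate 28 mm above the bench.
- white_vial: Sealed zero standard: clear glass vial with a white cap, 25 mm in diameter, 72 mm tall, 45 g; the top 16 mm is the cap, as wide as the glass; the foot is rounded. Origin at the centre of its underside, z up.
- orange_vial: Sealed colour standard: amber glass vial with an orange cap, 25 mm in diameter, 72 mm tall, 45 g; the top 16 mm is the cap, as wide as the glass; the foot is rounded. Origin at the centre of its underside, z up.
- vial_stand: Blue vial stand, fixed, 64 mm (x) by 190 mm (y) by 30 mm high, with three round holes of 29 mm, 20 mm deep (floor 10 mm above the bench), in a row at y = -60, 0 and +60 mm in its frame. The hole at +60 holds a green-capped vial; the other two are free. Origin at the centre of its underside.
- vial_stand_hole0 (a point): Centre of the mouth of the stand's free end hole (stand y -60 mm), 30 mm above the bench.
- vial_stand_hole1 (a point): Centre of the mouth of the stand's free middle hole, 30 mm above the bench.
- green_vial: Bystander: green glass vial with a green cap in the stand, 25 mm in diameter, 72 mm tall, 45 g; the top 16 mm is the cap, as wide as the glass; the foot is rounded. Origin at the centre of its underside, z up.
- wash_bottle: Bystander: white squeeze bottle with a red cap and a bent spout, 70 mm in diameter, 190 mm tall. Origin at the centre of its underside.
- beaker: Bystander: glass beaker, 68 mm in diameter, 85 mm tall. Origin at the centre of its underside.
- reagent_bottle: Bystander: glass bottle with a blue cap, 68 mm in diameter, 135 mm tall. Origin at the centre of its underside.
- flask: Bystander: stoppered volumetric flask, 60 mm in diameter, 154 mm tall. Origin at the centre of its underside.
- cylinder100: Bystander: glass measuring cylinder on a blue foot 58 mm square, 240 mm tall. Origin at the centre of its underside.
Mind the look-alikes: they are no part of the job. There is more than one size of the white_vial; the one meant has the size given above.

How it is judged:
By the outcome, as a careful person would: the job done as asked, in the order asked, and still so for the second after the job is handed in, while the arm keeps its last pose, push and grip.
It also fails if it takes over 72 s, if anything falls off the work surface, if the arm or the gripper's body presses on something with over 40 N, if the wrist force passes 120 N, or if a joint passes its speed limit or range.

## Working session

There is one attempt and no reset: what is moved stays moved. The work goes in short steps, Python scripts to look and compute and a tool call to move; the robot and the scene stay as the last step left them, time stands still between calls to the robot, and variables do not carry over. Pictures are saved under pics/ and viewed, and the job is handed in when it is done.

Besides the shell and the picture viewer there is one more tool, called by a JSON object that holds its "fn" and its "kwargs". move_arm: Moves the arm, as the interface text tells. Its arguments: {"type":"object","properties":{"plan":{"type":"array"},"force":{"type":"number"}},"required":["plan"]}

```bash
mkdir -p pics; python3 - <<'E'
from workcell import readout, vision
import cv2,numpy as np
print(readout.get_state())
for n in ["top","side","wrist"]:
    i=vision.camera_info(n);print(n,i["K"].round(1).tolist(),i["R"].round(4).tolist(),i["t"].round(4).tolist())
    p,d=vision.snapshot(n);cv2.imwrite(f"pics/{n}0.png",p[:,:,::-1]);np.save(f"{n}0.npy",d)
E
```

```text
{'t': 0.0, 'qpos': array([-1.23158751,  0.43518507,  0.02496691,  1.57407735, -0.01159212,
        1.1339959 , -0.07509112]), 'joint_vel': array([ 6.02088869e-04, -1.81655939e-03,  1.26806846e-03, -9.70138185e-05,
        6.56804309e-04, -1.03422995e-03, -2.54636687e-05]), 'joint_efforts': array([ 4.98838654e-04, -6.67847514e+01,  9.85354856e-01, -3.14465046e+01,
       -6.05908153e-02,  4.24594141e-02,  1.41955184e-04]), 'eef_pos': array([0.2670711 , 0.56451211, 0.22597609]), 'orientation': array([-9.64440948e-05,  2.19137387e-01,  9.75693716e-01, -7.54270733e-04]), 'ft_force': array([-0.10519601,  1.02698008,  1.29088794]), 'moment': array([-0.001225  , -0.04249732,  0.00347923]), 'width': 0.09168729714086289}
top [[481.8, 0.0, 280.4], [0.0, 481.8, 203.1], [0.0, 0.0, 1.0]] [[-0.0058, -1.0, 0.0066], [-0.9969, 0.0053, -0.0783], [0.0783, -0.007, -0.9969]] [0.0139, 0.5421, 1.3121]
side [[481.8, 0.0, 277.2], [0.0, 481.8, 201.7], [0.0, 0.0, 1.0]] [[0.9993, -0.0376, -0.0079], [-0.0343, -0.7816, -0.6229], [0.0172, 0.6227, -0.7823]] [-0.516, 0.0648, 1.1157]
wrist [[307.8, 0.0, 282.4], [0.0, 307.8, 211.7], [0.0, 0.0, 1.0]] [[0.4274, 0.9041, -0.0014], [0.8733, -0.4124, 0.2595], [0.234, -0.1121, -0.9658]] [-0.6239, -0.0323, 0.3904]
```

View pics/top0.png

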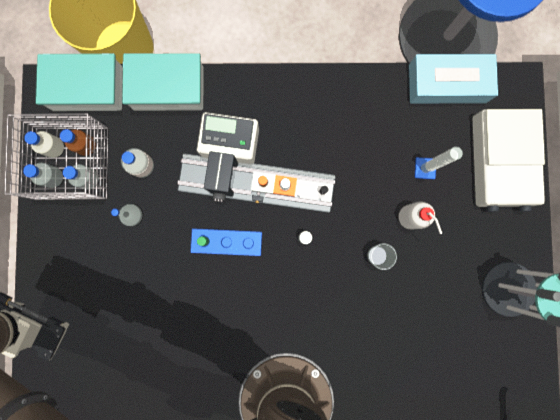

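View pics/side0.png

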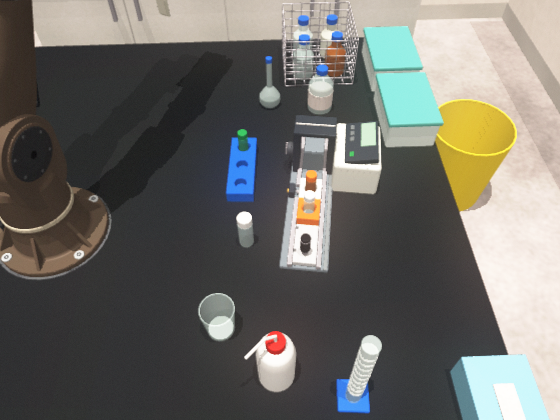

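View pics/wrist0.png

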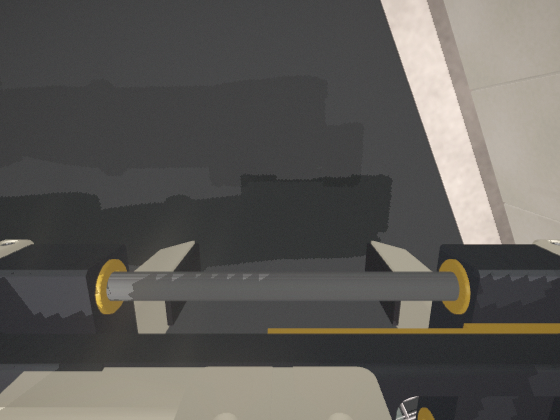

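Top view: photometer with the orange cap near (263,181), a white cap near (285,184) and the knob near (323,189). The stand is near (226,242), and a second white-capped vial stands loose near (305,238). I'll enlarge this area to confirm.

```bash
python3 - <<'E'
import cv2
t=cv2.imread("pics/top0.png");s=cv2.imread("pics/side0.png")
cv2.imwrite("pics/top_c.png",cv2.resize(t[140:260,180:345],None,fx=4.8,fy=4.8,interpolation=cv2.INTER_CUBIC))
cv2.imwrite("pics/side_c.png",cv2.resize(s[110:275,220:390],None,fx=3.5,fy=3.5,interpolation=cv2.INTER_CUBIC))
E
```

```text
(no output)
```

View pics/top_c.png

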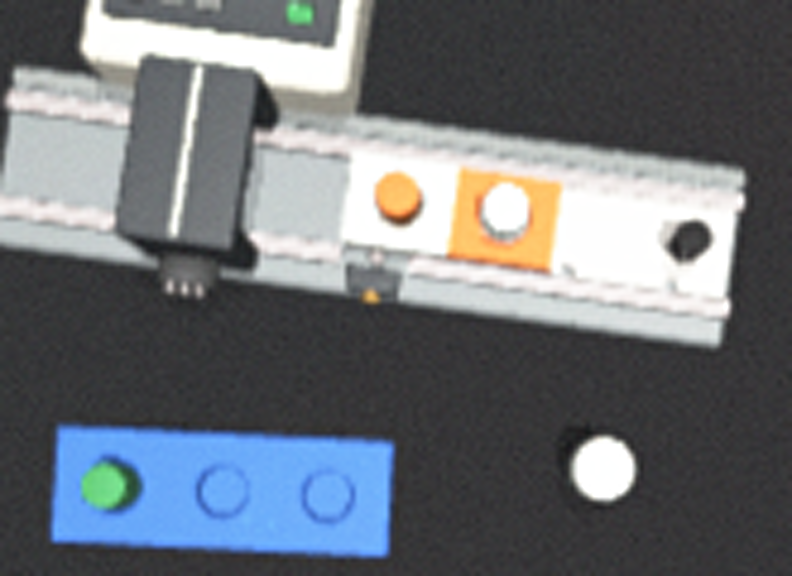

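View pics/side_c.png

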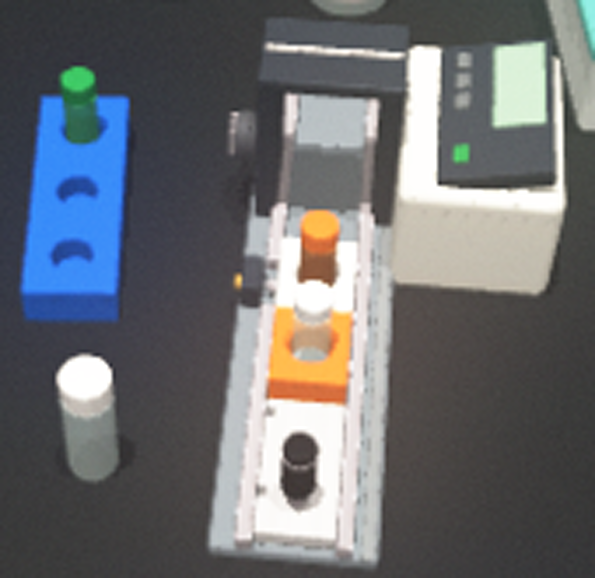

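Two white-capped vials are candidates: (285,184), in the orange well, and (305,238), loose on the bench. The one in the well has the same cap size as the orange and green vials (25 mm). The bench one is visibly bigger, so it is the look-alike. I'll measure next.

```bash
cat > h.py <<'E'
import numpy as np,cv2
def ray(info,u,v):
    d=np.linalg.inv(info["K"])@np.array([u,v,1.]);R=info["R"];t=np.ravel(info["t"])
    return -R.T@t, R.T@d
def plane(info,u,v,z):
    c,d=ray(info,u,v);return c+d*(z-c[2])/d[2]
def proj(info,X):
    p=info["K"]@(info["R"]@np.asarray(X)+np.ravel(info["t"]));return p[:2]/p[2]
def tri(a,b):
    A=np.zeros((3,3));B=np.zeros(3)
    for c,d in (a,b):
        d=d/np.linalg.norm(d);P=np.eye(3)-np.outer(d,d);A+=P;B+=P@c
    return np.linalg.solve(A,B)
def blobs(bgr,lo,hi,roi,mn=8):
    x0,y0,x1,y1=roi;h=cv2.cvtColor(bgr,cv2.COLOR_BGR2HSV)[y0:y1,x0:x1]
    m=cv2.inRange(h,lo,hi);n,l,s,c=cv2.connectedComponentsWithStats(m)
    return [(c[i]+[x0,y0],s[i,4],s[i,:4]+[x0,y0,0,0]) for i in range(1,n) if s[i,4]>=mn]
E
python3 - <<'E'
from h import *
from workcell import vision
T=vision.camera_info("top");S=vision.camera_info("side")
t=cv2.imread("pics/top0.png");s=cv2.imread("pics/side0.png")
for nm,I,im in(("top",T,t),("side",S,s)):
    roi=(180,140,345,262) if nm=="top" else (220,110,340,275)
    for k,lo,hi,z in(("orange",(5,120,120),(20,255,255),.1),("green",(45,80,60),(80,255,255),.082),("blue",(100,120,80),(125,255,255),.03)):
        for c,a,b in blobs(im,lo,hi,roi,15): print(nm,k,c.round(1),a,b,plane(I,*c,z).round(4))
# stand minarea rect in top
h=cv2.cvtColor(t,cv2.COLOR_BGR2HSV);m=cv2.inRange(h,(100,120,80),(125,255,255));m[:220]=0;m[:, :185]=0;m[262:]=0;m[:,270:]=0
m=cv2.morphologyEx(m,cv2.MORPH_CLOSE,np.ones((9,9)))
r=cv2.minAreaRect(cv2.findContours(m,0,1)[0][0]);print(r)
for c in cv2.boxPoints(r): print(plane(T,*c,.03).round(4))
# knob: dark near (323,189)
d=np.load("top0.npy")
for u,v in((263,181),(285,184),(323,189),(305,238),(237,232),(263,231)):
    print(u,v,plane(T,u,v,T["t"][2]-0*1.).round(2) if 0 else (lambda c,dd:(c+dd*d[v,u]).round(4))(*ray(T,u,v)))
E
```

```text
top orange [262.5 180.6] 66 [259 176   8  10] [0.5952 0.0581 0.1   ]
top orange [284.4 186.1] 263 [273 176  24  20] [0.5803 0.0008 0.1   ]
top green [242.  142.5] 20 [240 141   5   4] [0.7    0.1129 0.082 ]
top green [202.2 240.8] 80 [197 237  12   9] [0.4393 0.2171 0.082 ]
top blue [227.2 241.9] 1664 [190 228  72  28] [0.4361 0.1569 0.03  ]
side orange [310.5 179.6] 192 [306 170  11  21] [0.5929 0.0403 0.1   ]
side orange [308.  213.3] 422 [297 198  24  27] [ 0.58   -0.0534  0.1   ]
side green [242.  134.6] 113 [237 129  11  13] [0.4378 0.2108 0.082 ]
side green [242.5 146.3] 58 [239 143   8   8] [0.4394 0.1699 0.082 ]
side blue [241.3 171.4] 1681 [225 137  32  65] [0.4334 0.1355 0.03  ]
((225.82472229003906, 241.8556671142578), (71.017578125, 24.974212646484375), 2.602562189102173)
[0.4072 0.2587 0.03  ]
[0.4751 0.2562 0.03  ]
[0.4652 0.0622 0.03  ]
[0.3973 0.0655 0.03  ]
263 181 [0.5946 0.0568 0.0964]
285 184 [ 0.5857 -0.0007  0.1021]
323 189 [ 0.5737 -0.1011  0.0878]
305 238 [ 0.4451 -0.0521  0.0914]
237 232 [0.4628 0.13   0.0325]
263 231 [ 0.4658  0.06   -0.0007]
```

{"fn": "move_arm", "kwargs": {"plan": [[100,[50,-30,25],-10],[100,[95,-80,50],-20],[100,[140,-130,70],-30],[100,[180,-185,75],-40],[100,[215,-240,75],-50]]}}

```text
t: 0.78
eef_pos: [0.4693, 0.3447, 0.3015]
orientation: [0.0, 0.613, 0.79, 0.001]
ft_force: [0.2, 0.4, -0.2]
width: 0.0916
```

{"fn": "move_arm", "kwargs": {"plan": [[100,[25,-60,0],-10],[100,[50,-120,0],-20],[100,[80,-180,0],-23],[100,[100,-240,0],-23],[100,[105,-295,0],-23]]}}

```text
t: 1.4
eef_pos: [0.5733, 0.0522, 0.3006]
orientation: [0.0, 0.756, 0.654, -0.0]
ft_force: [-0.0, -0.2, -0.1]
width: 0.0917
```

```bash
python3 - <<'E'
from workcell import readout, vision
import cv2,numpy as np
s=readout.get_state();print(s["t"],s["eef_pos"],s["orientation"],s["qpos"].round(2),s["ft_force"].round(2),s["joint_vel"].round(3))
i=vision.camera_info("wrist");np.savez("w1.npz",**i);print((-i["R"].T@np.ravel(i["t"])).round(4))
p,d=vision.snapshot("wrist");cv2.imwrite(f"pics/wrist1.png",p[:,:,::-1]);np.save("w1d.npy",d)
E
```

```text
1.4 [0.57330003 0.05218358 0.30058921] [ 1.29577896e-04  7.56414704e-01  6.54092316e-01 -1.44352359e-04] [-0.55  0.31  0.5   1.61 -0.16  1.25 -0.17] [-0.02 -0.22 -0.13] [ 0.73  -0.01   0.184  0.042 -0.047 -0.002  0.918]
[0.5828 0.1212 0.4591]
```

View pics/wrist1.png

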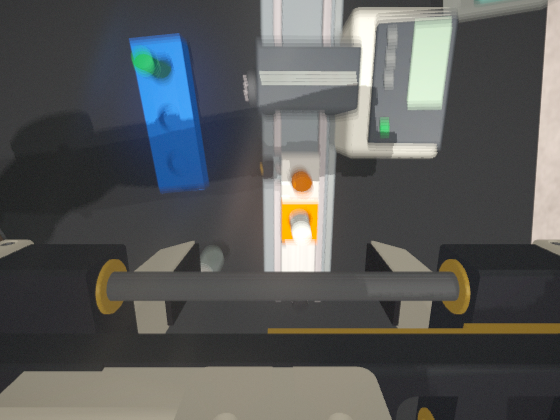

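The wrist view shows the orange cap near (301,181), the white cap near (300,228) and the stand near (170,130). It was taken while the arm was still moving, so I'll settle and retake.

{"fn": "move_arm", "kwargs": {"plan": [[100,[5,-30,-50],0],[100,[5,-30,-50],0],[100,[5,-30,-50],0],[100,[5,-30,-50],0]]}}

```text
t: 1.95
eef_pos: [0.5784, 0.0255, 0.2521]
orientation: [0.0, 0.756, 0.655, 0.001]
ft_force: [-0.9, -0.1, 0.5]
width: 0.0918
```

```bash
python3 - <<'E'
from workcell import readout, vision
import cv2,numpy as np
s=readout.get_state();print(s["t"],s["eef_pos"],s["orientation"],s["qpos"].round(2),s["ft_force"].round(2),abs(s["joint_vel"]).max().round(4))
i=vision.camera_info("wrist");np.savez("w2.npz",**i);print((-i["R"].T@np.ravel(i["t"])).round(4))
p,d=vision.snapshot("wrist");cv2.imwrite(f"pics/wrist2.png",p[:,:,::-1]);np.save("w2d.npy",d)
E
```

```text
1.95 [0.57837204 0.02546451 0.25210912] [2.94681128e-04 7.55881960e-01 6.54707154e-01 9.57835912e-04] [-0.5   0.35  0.5   1.68 -0.18  1.15 -0.09] [-0.88 -0.08  0.51] 0.0045
[0.5875 0.0943 0.4107]
```

View pics/wrist2.png

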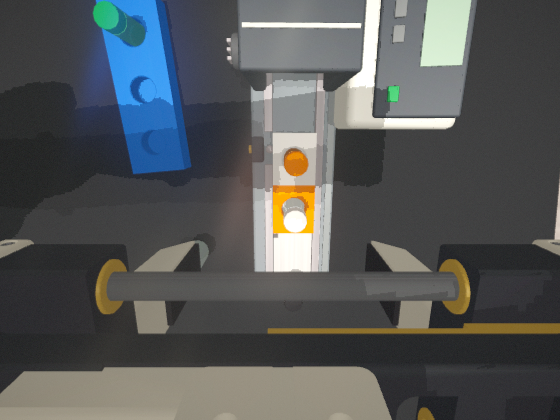

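```bash
python3 - <<'E'
import cv2
t=cv2.imread("pics/wrist2.png")
cv2.imwrite("pics/w2_c.png",cv2.resize(t[125:245,240:345],None,fx=5,fy=5,interpolation=cv2.INTER_CUBIC))
cv2.imwrite("pics/w2_s.png",cv2.resize(t[0:180,90:200],None,fx=3.3,fy=3.3,interpolation=cv2.INTER_CUBIC))
E
```

```text
(no output)
```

View pics/w2_c.png

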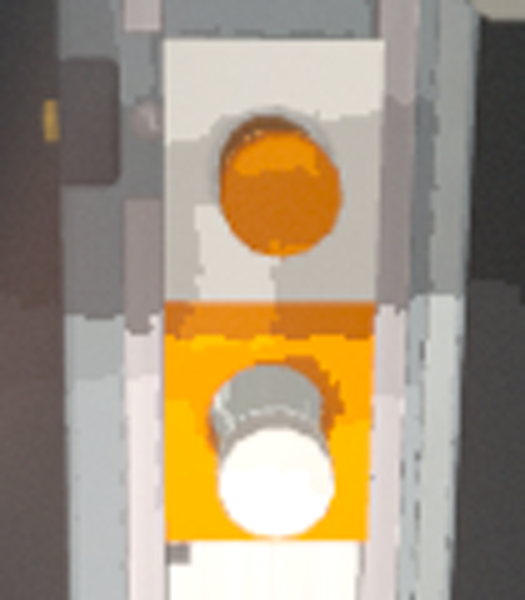

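View pics/w2_s.png

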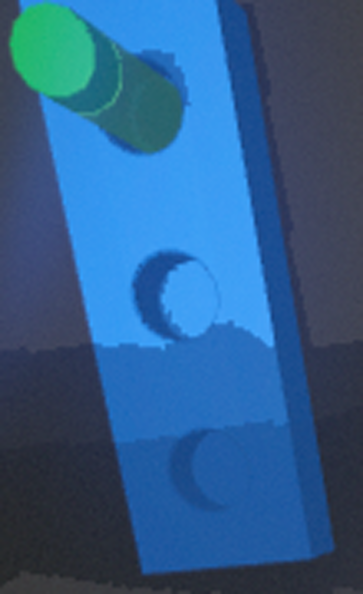

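```bash
python3 - <<'E'
from h import *
I=dict(np.load("w2.npz"))
f=lambda n,x,y,z: print(n,plane(I,240+x/5-.4,125+y/5-.4,z).round(4))
f("orange cap",281,195,.1);f("white cap",276,478,.1)
C=[plane(I,240+x/5-.4,125+y/5-.4,.05) for x,y in((164,40),(384,40),(164,302),(376,302),(165,540),(368,540))]
print(np.round(C,4)); print("wc",np.mean(C[:4],0).round(4),"oc",np.mean(C[2:],0).round(4))
for k,x,y,z in(("h0",212,469,.03),("h1",176,296,.03),("green",52,50,.082)): print(k,plane(I,90+x/3.3-.4,y/3.3-.4,z).round(4))
E
```

```text
orange cap [0.5964 0.0594 0.1   ]
white cap [0.5876 0.0008 0.1   ]
[[ 0.5761  0.0922  0.05  ]
 [ 0.6256  0.0851  0.05  ]
 [ 0.567   0.0327  0.05  ]
 [ 0.6168  0.0255  0.05  ]
 [ 0.5583 -0.0262  0.05  ]
 [ 0.608  -0.0334  0.05  ]]
wc [0.5964 0.0589 0.05  ] oc [ 5.875e-01 -3.000e-04  5.000e-02]
h0 [0.4323 0.1019 0.03  ]
h1 [0.4346 0.1614 0.03  ]
green [0.4374 0.2213 0.082 ]
```

{"fn": "move_arm", "kwargs": {"plan": [[60,[18,34,0],-0.3],[60,[18,34,-50],-0.3],[60,[18,34,-90],-0.3],[60,[18,34,-100],-0.3],[60,[18,34,-100],-0.3]], "force": 15}}

```text
t: 2.62
eef_pos: [0.5961, 0.0583, 0.1517]
orientation: [0.0, 0.758, 0.652, 0.0]
ft_force: [1.0, -0.3, -0.2]
width: 0.0552
```

{"fn": "move_arm", "kwargs": {"plan": [[60,[0,1,-40],0],[60,[0,1,-75],0],[60,[0,1,-83],0],[60,[0,1,-83],0],[10,[0,1,-83],0]]}}

```text
t: 3.25
eef_pos: [0.5971, 0.059, 0.0698]
orientation: [0.001, 0.758, 0.652, 0.001]
ft_force: [-0.6, 0.3, 0.8]
width: 0.0491
```

{"fn": "move_arm", "kwargs": {"plan": [[0,[0,0,0],0],[0,[0,0,0],0],[0,[0,0,0],0],[0,[0,0,0],0]]}}

```text
t: 3.75
eef_pos: [0.5959, 0.059, 0.0683]
orientation: [0.0, 0.758, 0.652, 0.0]
ft_force: [-0.7, -0.1, 4.1]
width: 0.0245
```

{"fn": "move_arm", "kwargs": {"plan": [[0,[0,0,20],0],[0,[0,0,60],0],[0,[0,0,100],0],[0,[0,0,100],0]]}}

```text
t: 4.25
eef_pos: [0.5976, 0.0589, 0.1709]
orientation: [0.001, 0.758, 0.652, 0.002]
ft_force: [-0.6, -0.7, -0.3]
width: 0.0251
```

{"fn": "move_arm", "kwargs": {"plan": [[0,[-50,13,0],0],[0,[-110,28,0],0],[0,[-155,41,-20],0],[0,[-163,43,-40],0],[0,[-163,43,-40],0]]}}

```text
t: 4.88
eef_pos: [0.4307, 0.1018, 0.1266]
orientation: [-0.001, 0.758, 0.652, -0.002]
ft_force: [0.1, -0.6, 0.0]
width: 0.0245
```

```bash
cat > snap.py <<'E'
import sys,cv2,numpy as np
from workcell import readout, vision
cam,name=sys.argv[1:3]
s=readout.get_state();print(s["t"],s["eef_pos"].round(4),s["ft_force"].round(2),s["width"].round(4),abs(s["joint_vel"]).max().round(4))
i=vision.camera_info(cam);np.savez(name+".npz",**i)
p,d=vision.snapshot(cam);cv2.imwrite(f"pics/{name}.png",p[:,:,::-1]);np.save(name+"d.npy",d)
if len(sys.argv)>3:
    a=list(map(int,sys.argv[3:7]));c=p[a[1]:a[3],a[0]:a[2],::-1];f=min(800/c.shape[1],600/c.shape[0])
    cv2.imwrite(f"pics/{name}_c.png",cv2.resize(c,None,fx=f,fy=f,interpolation=cv2.INTER_CUBIC));print("scale",f)
E
python3 snap.py side s3 210 100 350 220; python3 snap.py wrist w3
```

```text
Traceback (most recent call last):
  File "snap.py", line 4, in <module>
    s=readout.get_state();print(s["t"],s["eef_pos"].round(4),s["ft_force"].round(2),s["width"].round(4),abs(s["joint_vel"]).max().round(4))
                                                                                    ^^^^^^^^^^^^^^^^
AttributeError: 'float' object has no attribute 'round'
Traceback (most recent call last):
  File "snap.py", line 4, in <module>
    s=readout.get_state();print(s["t"],s["eef_pos"].round(4),s["ft_force"].round(2),s["width"].round(4),abs(s["joint_vel"]).max().round(4))
                                                                                    ^^^^^^^^^^^^^^^^
AttributeError: 'float' object has no attribute 'round'
```

```bash
sed -i 's/s\["width"\].round(4)/round(float(s["width"]),4)/' snap.py
python3 snap.py side s3 210 100 350 220; python3 snap.py wrist w3
```

```text
4.875 [0.4307 0.1018 0.1266] [ 0.12 -0.57  0.03] 0.0245 0.0649
scale 5.0
4.925 [0.4323 0.1017 0.1275] [-0.41 -0.09 -1.21] 0.0243 0.0406
```

View pics/w3.png

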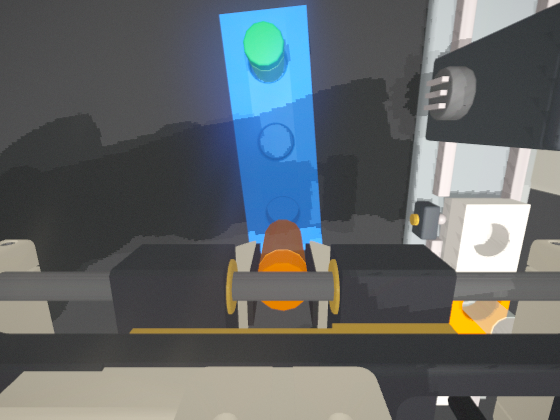

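View pics/s3_c.png

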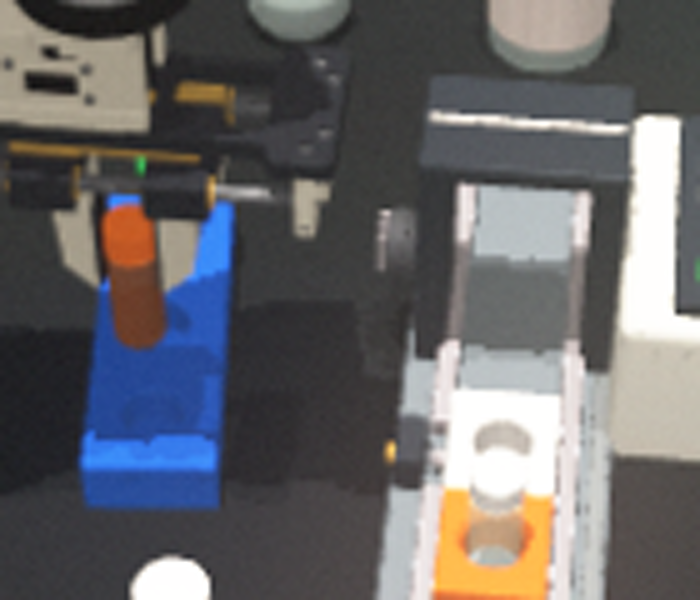

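The vial is held upright between the pads. Hole1 shows at (276,141), hole0 at (283,210) and the empty white well at (491,239). I'll re-measure these.

```bash
python3 - <<'E'
from h import *
I=dict(np.load("w3.npz"));t=cv2.imread("pics/w3.png")
for k,u,v,z in(("h1",276,141,.03),("h0",283,211,.03),("ww",491,239,.05)): print(k,plane(I,u,v,z).round(4))
cv2.imwrite("pics/w3_c.png",cv2.resize(t[110:250,215:345],None,fx=4,fy=4,interpolation=cv2.INTER_CUBIC))
E
```

```text
h1 [0.4354 0.162  0.03  ]
h0 [0.4322 0.103  0.03  ]
ww [0.5967 0.0598 0.05  ]
```

View pics/w3_c.png

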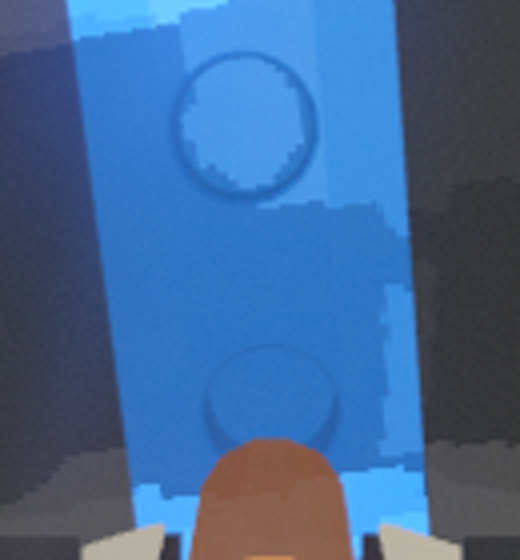

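{"fn": "move_arm", "kwargs": {"plan": [[0,[0,0,-35],0],[0,[0,0,-55],0],[0,[0,0,-63],0],[0,[0,0,-71],0],[0,[0,0,-75],0]]}}

```text
t: 5.6
eef_pos: [0.4332, 0.102, 0.053]
orientation: [0.0, 0.758, 0.652, 0.0]
ft_force: [0.2, 0.1, -0.9]
width: 0.0247
```

{"fn": "move_arm", "kwargs": {"plan": [[0,[0,0,0],0],[0,[0,0,0],0]]}}

```text
t: 5.85
eef_pos: [0.433, 0.1021, 0.0533]
orientation: [0.0, 0.758, 0.652, 0.0]
ft_force: [0.3, -0.3, -0.1]
width: 0.0246
```

{"fn": "move_arm", "kwargs": {"plan": [[0,[0,0,-3],0],[0,[0,0,-3],0],[45,[0,0,-3],0],[45,[0,0,-3],0],[45,[0,0,-3],0]]}}

```text
t: 6.48
eef_pos: [0.4326, 0.102, 0.0499]
orientation: [-0.0, 0.758, 0.652, -0.0]
ft_force: [0.4, 1.2, 0.4]
width: 0.0412
```

{"fn": "move_arm", "kwargs": {"plan": [[60,[0,0,0],0],[60,[0,0,40],0],[60,[0,0,90],0],[60,[30,-20,120],0],[60,[80,-50,120],0]]}}

```text
t: 7.1
eef_pos: [0.5142, 0.0534, 0.1727]
orientation: [0.0, 0.757, 0.654, 0.002]
ft_force: [1.0, -0.4, -0.1]
width: 0.0553
```

{"fn": "move_arm", "kwargs": {"plan": [[60,[45,-30,0],0],[60,[74,-52,-10],0],[60,[74,-52,-20],0],[60,[74,-52,-20],0],[60,[74,-52,-20],0]]}}

```text
t: 7.72
eef_pos: [0.586, 0.001, 0.1501]
orientation: [-0.0, 0.758, 0.652, -0.0]
ft_force: [-0.5, -0.5, 0.2]
width: 0.0548
```

```bash
python3 snap.py wrist w4; python3 snap.py side s4 210 100 350 220; python3 snap.py top t4 190 160 300 260
```

```text
7.725 [0.586  0.001  0.1501] [-0.46 -0.51  0.16] 0.0548 0.0072
7.775 [0.5862 0.001  0.1503] [0.01 0.3  0.46] 0.0553 0.0048
scale 5.0
7.825 [0.5864 0.0009 0.1505] [-0.17 -0.75  0.05] 0.0552 0.0041
scale 6.0
```

View pics/w4.png

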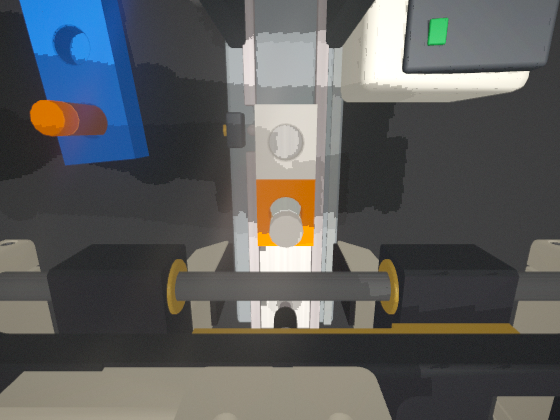

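View pics/s4_c.png

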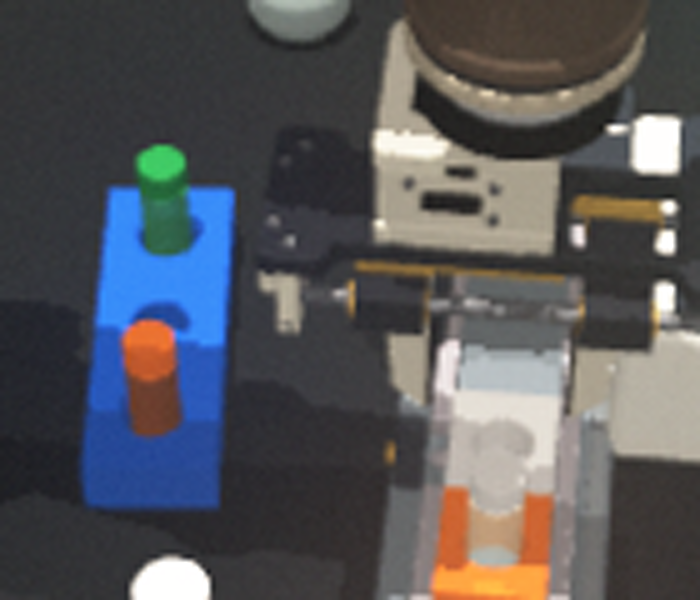

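The orange vial stands in hole0, upright. The white vial is in line with the gripper, with its cap near (286,230) in the wrist view. I'll descend on it.

{"fn": "move_arm", "kwargs": {"plan": [[60,[1,0,-40],0],[60,[1,0,-75],0],[60,[1,0,-81],0],[60,[1,0,-81],0],[0,[1,0,-81],0]]}}

```text
t: 8.5
eef_pos: [0.5888, -0.0, 0.0705]
orientation: [0.001, 0.758, 0.652, 0.001]
ft_force: [0.6, 0.1, -0.3]
width: 0.049
```

{"fn": "move_arm", "kwargs": {"plan": [[0,[0,0,0],0],[0,[0,0,0],0],[0,[0,0,0],0],[0,[0,0,0],0]]}}

```text
t: 9.0
eef_pos: [0.588, -0.0, 0.0693]
orientation: [0.0, 0.758, 0.652, 0.0]
ft_force: [-0.7, 0.2, 4.1]
width: 0.0243
```

```bash
python3 - <<'E'
from h import *
I=dict(np.load("w4.npz"))
print(plane(I,286,142,.05).round(4), plane(I,286,230,.1).round(4))
E
```

```text
[0.5969 0.0593 0.05  ] [0.5878 0.0008 0.1   ]
```

{"fn": "move_arm", "kwargs": {"plan": [[0,[0,0,20],0],[0,[0,0,55],0],[0,[0,0,60],0],[0,[5,30,60],0],[0,[9,59,50],0]]}}

```text
t: 9.62
eef_pos: [0.597, 0.0595, 0.1188]
orientation: [0.0, 0.758, 0.652, 0.0]
ft_force: [0.0, 0.8, -1.2]
width: 0.0242
```

{"fn": "move_arm", "kwargs": {"plan": [[0,[0,0,0],0],[0,[0,0,0],0],[0,[0,0,0],0]]}}

```text
t: 10.0
eef_pos: [0.5966, 0.0577, 0.1189]
orientation: [0.0, 0.759, 0.651, -0.0]
ft_force: [-0.4, -0.5, -0.6]
width: 0.0247
```

```bash
python3 snap.py side s5 250 130 350 220
```

```text
10.0 [0.5966 0.0577 0.1189] [-0.36 -0.48 -0.58] 0.0247 0.0033
scale 6.666666666666667
```

View pics/s5_c.png

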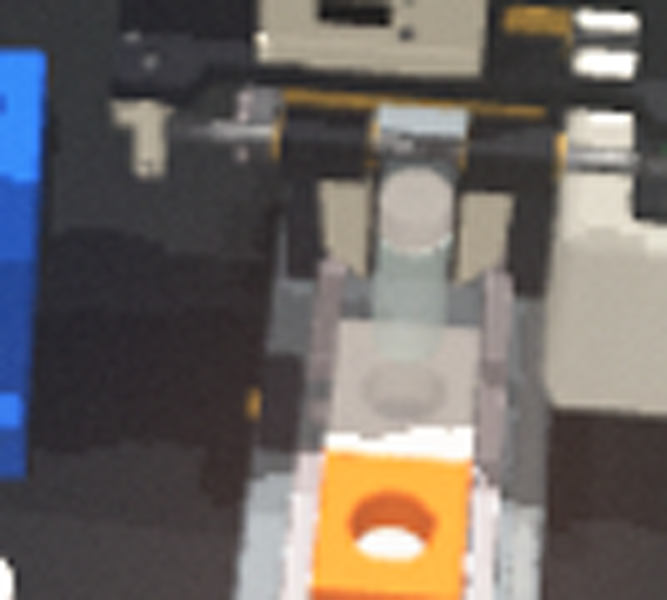

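{"fn": "move_arm", "kwargs": {"plan": [[0,[0,1.4,-10],0],[0,[0,1.4,-22],0],[0,[0,1.4,-32],0],[0,[0,1.4,-40],0],[0,[0,1.4,-46],0]]}}

```text
t: 10.68
eef_pos: [0.5965, 0.0603, 0.0722]
orientation: [-0.0, 0.758, 0.652, -0.0]
ft_force: [0.8, 0.1, -0.9]
width: 0.0245
```

{"fn": "move_arm", "kwargs": {"plan": [[0,[0,0,0],0],[0,[0,0,-1],0]]}}

```text
t: 10.92
eef_pos: [0.597, 0.0603, 0.0722]
orientation: [0.0, 0.758, 0.652, 0.0]
ft_force: [-0.3, 0.3, -0.9]
width: 0.0245
```

{"fn": "move_arm", "kwargs": {"plan": [[0,[0,-0.5,-2],0],[0,[0,-0.5,-2],0],[45,[0,-0.5,-2],0],[45,[0,-0.5,-2],0],[45,[0,-0.5,-2],0]]}}

```text
t: 11.55
eef_pos: [0.5968, 0.0599, 0.07]
orientation: [0.0, 0.758, 0.652, 0.0]
ft_force: [-0.3, 0.8, -1.0]
width: 0.0409
```

{"fn": "move_arm", "kwargs": {"plan": [[60,[0,0,0],0],[60,[0,0,50],0],[60,[0,0,90],0],[60,[-50,13,100],0],[60,[-110,28,100],0]]}}

```text
t: 12.18
eef_pos: [0.4868, 0.088, 0.1708]
orientation: [0.001, 0.759, 0.652, 0.001]
ft_force: [-0.6, 1.3, 1.1]
width: 0.0551
```

{"fn": "move_arm", "kwargs": {"plan": [[60,[-54,15,0],0],[60,[-54,15,-35],0],[60,[-54,15,-35],0],[60,[-54,15,-35],0]]}}

```text
t: 12.68
eef_pos: [0.4337, 0.1025, 0.1356]
orientation: [0.0, 0.759, 0.652, 0.0]
ft_force: [-0.1, 0.1, 0.0]
width: 0.055
```

```bash
python3 snap.py wrist w6; python3 snap.py side s6 210 100 350 220
```

```text
12.675 [0.4337 0.1025 0.1356] [-0.14  0.08  0.03] 0.055 0.0124
12.725 [0.4339 0.1025 0.1357] [-0.39 -0.52  0.17] 0.0553 0.0059
scale 5.0
```

View pics/w6.png

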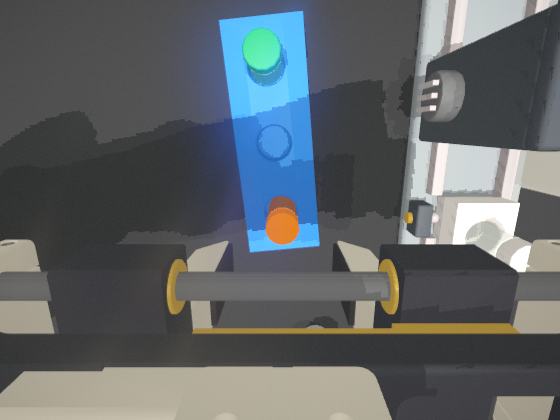

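View pics/s6_c.png

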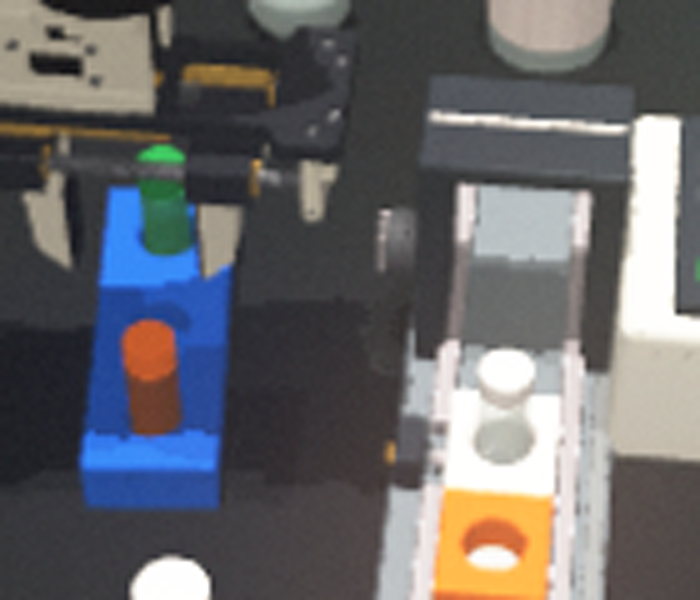

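The white vial stands in the white well. Next I'll take the orange vial from hole0.

```bash
python3 - <<'E'
from h import *
I=dict(np.load("w6.npz"))
print(plane(I,282.5,226.5,.082).round(4))
S=dict(np.load("s6.npz"))
for nm,X in(("white top if home",[.5967,.0593,.1]),("4mm high",[.5967,.0593,.104])): print(nm,proj(S,X).round(2))
im=cv2.imread("pics/s6.png");g=im[165:185,300:322].min(2);print(g)
E
```

```text
[0.4333 0.104  0.082 ]
white top if home [311.53 173.19]
4mm high [311.61 172.  ]
[[124 121 109 106 105 107 105 105 106 104 106 108 107 106 106 107 107 107
  108 107 107 108]
 [124 119 105 104 105 107 106 108 106 105 108 107 107 107 106 109 108 108
  108 109 110 109]
 [124 123 110 106 105 104 105 109 106 109 108 109 108 106 107 107 109 108
  110 109 108 108]
 [212 196 104 105 107 107 106 106 109 108 108 107 106 109 106 108 108 108
  109 109 109 107]
 [229 212 121 156 154 155 144 108 106 117 144 141 135 108 108 110 108 107
  109 110 109 111]
 [231 230 151 166 167 168 165 183 236 251 251 251 249 235 209 157 144 109
  124 156 157 159]
 [226 202 145 168 168 171 215 248 253 254 254 254 254 253 251 235 167 157
  160 167 171 170]
 [221 178 145 185 185 195 236 254 254 254 254 254 254 254 254 252 227 184
  179 168 169 171]
 [221 190 179 189 188 217 249 254 254 254 254 254 254 254 254 254 249 190
  188 185 186 181]
 [218 176 189 188 191 219 250 254 254 254 254 254 254 254 254 254 250 190
  189 190 189 180]
 [211 157 187 192 191 196 233 254 254 254 254 254 254 254 254 253 230 190
  191 191 190 183]
 [210 153 191 188 188 187 197 246 254 254 254 254 254 254 253 241 184 192
  191 191 191 185]
 [220 179 220 213 186 184 176 202 229 246 253 254 252 248 218 194 177 191
  192 192 189 186]
 [239 252 252 252 252 246 174 182 188 205 219 224 218 205 175 168 176 191
  190 190 190 182]
 [248 254 254 254 254 249 195 179 185 188 183 184 183 180 174 193 242 252
  252 251 246 240]
 [247 254 254 254 254 250 232 202 183 185 184 182 177 176 185 224 247 254
  254 254 253 251]
 [246 254 254 254 254 250 234 234 234 206 185 180 190 206 203 235 250 254
  254 254 254 252]
 [245 254 254 254 253 246 233 236 236 234 236 224 209 202 207 237 250 254
  254 254 254 252]
 [249 254 254 254 253 244 227 227 226 221 215 203 200 196 198 229 252 254
  254 254 254 252]
 [244 254 254 253 250 236 209 202 193 188 184 184 184 188 190 206 243 254
  254 254 254 248]]
```

{"fn": "move_arm", "kwargs": {"plan": [[60,[0,0,-45],0],[60,[0,0,-78],0],[60,[-0.5,0,-86],0],[60,[-0.5,0,-86],0],[0,[-0.5,0,-86],0]]}}

```text
t: 13.4
eef_pos: [0.4332, 0.1031, 0.0501]
orientation: [0.0, 0.758, 0.652, 0.001]
ft_force: [0.5, -0.2, 0.7]
width: 0.0491
```

{"fn": "move_arm", "kwargs": {"plan": [[0,[0,0,0],0],[0,[0,0,0],0],[0,[0,0,0],0],[0,[0,0,0],0]]}}

```text
t: 13.9
eef_pos: [0.4325, 0.1031, 0.0493]
orientation: [0.0, 0.758, 0.652, 0.0]
ft_force: [-1.2, 0.8, 7.6]
width: 0.0244
```

{"fn": "move_arm", "kwargs": {"plan": [[0,[0,0,20],0],[0,[0,0,75],0],[0,[0,0,110],0],[0,[45,-30,120],0],[0,[90,-60,120],0]]}}

```text
t: 14.52
eef_pos: [0.5238, 0.0433, 0.1703]
orientation: [0.0, 0.757, 0.653, 0.001]
ft_force: [0.9, 0.5, 0.9]
width: 0.0246
```

{"fn": "move_arm", "kwargs": {"plan": [[0,[40,-26,0],0],[0,[65,-43,-20],0],[0,[65,-43,-50],0],[0,[65,-43,-50],0],[0,[65,-43,-50],0]]}}

```text
t: 15.15
eef_pos: [0.5873, 0.0001, 0.1197]
orientation: [0.0, 0.758, 0.652, 0.0]
ft_force: [-0.0, -0.1, 0.2]
width: 0.0246
```

```bash
python3 snap.py side s7 250 150 350 230;python3 snap.py wrist w7
```

```text
15.15 [5.873e-01 1.000e-04 1.197e-01] [-0.01 -0.06  0.17] 0.0246 0.0172
scale 7.5
15.2 [5.876e-01 2.000e-04 1.201e-01] [-0.39  1.12 -0.11] 0.025 0.0094
```

View pics/s7_c.png

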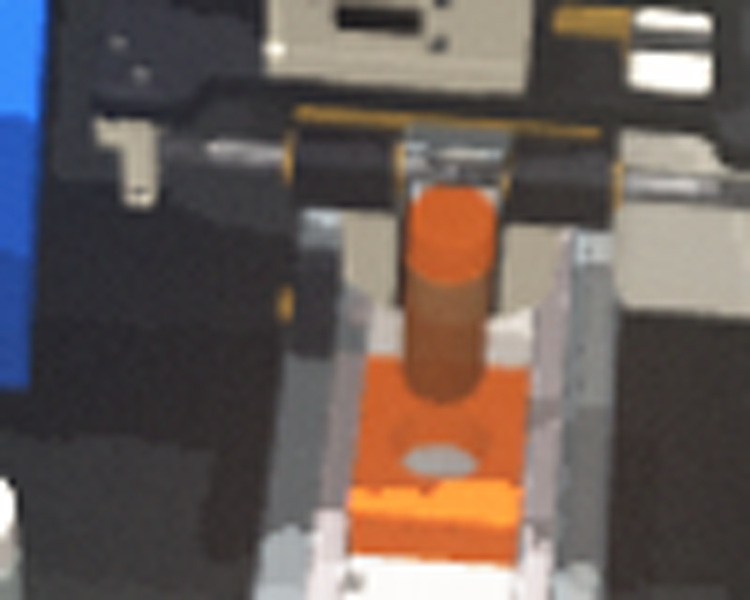

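View pics/w7.png

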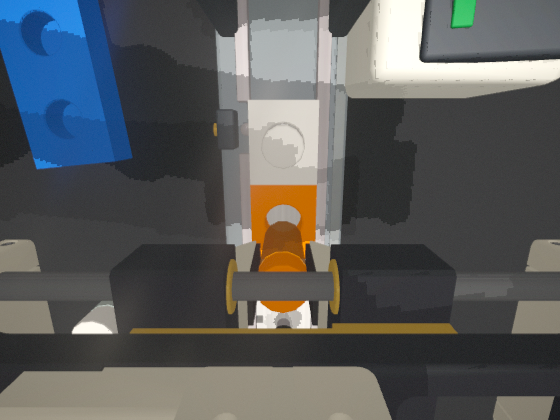

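The orange vial is held upright over the orange well, and the white cap sits in the white well near (283,145).

{"fn": "move_arm", "kwargs": {"plan": [[0,[0,-0.3,-10],0],[0,[0,-0.3,-22],0],[0,[0,-0.3,-32],0],[0,[0,-0.3,-42],0],[0,[0,-0.3,-49],0]]}}

```text
t: 15.88
eef_pos: [0.5869, -0.0005, 0.069]
orientation: [-0.0, 0.758, 0.652, -0.0]
ft_force: [-0.9, -0.1, -0.7]
width: 0.0247
```

{"fn": "move_arm", "kwargs": {"plan": [[0,[0,0,0],0],[0,[0,0,-2],0],[0,[0,0,-2],0]]}}

```text
t: 16.25
eef_pos: [0.5873, -0.0004, 0.0681]
orientation: [0.0, 0.758, 0.652, 0.0]
ft_force: [-0.3, 0.0, -0.5]
width: 0.0245
```

{"fn": "move_arm", "kwargs": {"plan": [[45,[0,0,0],0],[45,[0,0,0],0],[45,[0,0,0],0],[60,[0,0,45],0],[60,[0,0,80],0]]}}

```text
t: 16.88
eef_pos: [0.5873, -0.0006, 0.1492]
orientation: [0.0, 0.758, 0.652, -0.0]
ft_force: [1.0, 0.0, 0.1]
width: 0.0537
```

{"fn": "move_arm", "kwargs": {"plan": [[60,[-8,-50,20],0],[60,[-15,-104,20],0],[60,[-15,-104,0],0],[60,[-15,-104,0],0],[60,[-15,-104,0],0]]}}

```text
t: 17.5
eef_pos: [0.5725, -0.1036, 0.1482]
orientation: [-0.0, 0.758, 0.652, 0.0]
ft_force: [0.2, -0.3, 0.5]
width: 0.0549
```

```bash
python3 snap.py wrist w8; python3 snap.py side s8 230 130 370 250;python3 snap.py top t8 215 140 345 240
```

```text
17.5 [ 0.5725 -0.1036  0.1482] [ 0.24 -0.31  0.53] 0.0549 0.0067
17.55 [ 0.5727 -0.1035  0.1484] [ 0.48 -0.56 -0.15] 0.0552 0.0031
scale 5.0
17.6 [ 0.5727 -0.1036  0.1484] [-0.47 -0.64  0.51] 0.0553 0.0035
scale 6.0
```

View pics/w8.png

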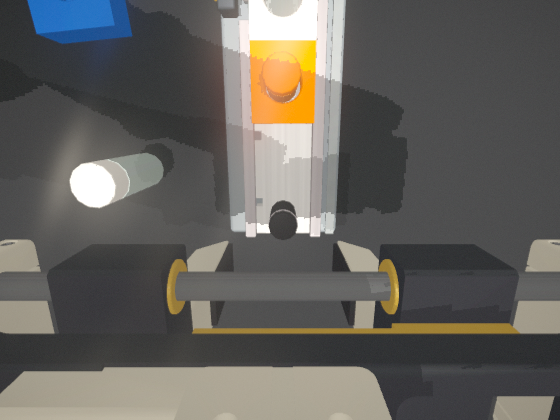

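View pics/s8_c.png

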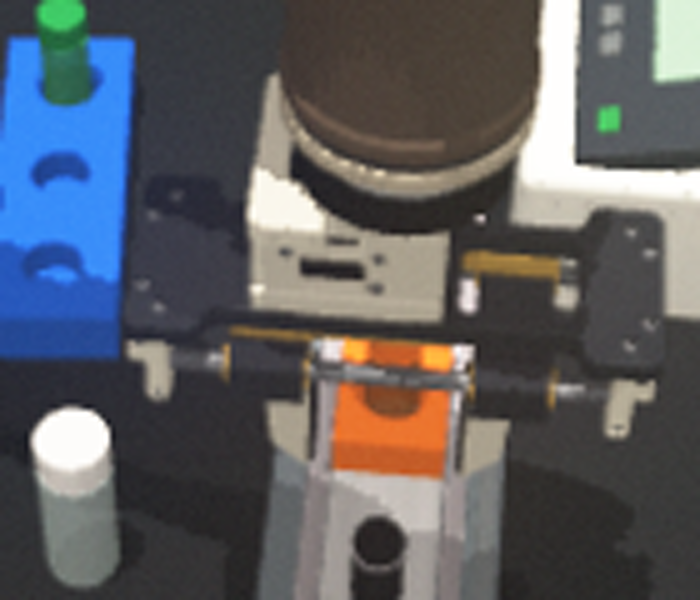

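```bash
python3 - <<'E'
from h import *
I=dict(np.load("w8.npz"));t=cv2.imread("pics/w8.png")
print("orange cap",plane(I,282,72,.1).round(4),"knob",plane(I,283.5,222,.088).round(4))
cv2.imwrite("pics/w8_c.png",cv2.resize(t[30:245,225:345],None,fx=2.7,fy=2.7,interpolation=cv2.INTER_CUBIC))
E
```

```text
orange cap [ 0.587  -0.0009  0.1   ] knob [ 0.5731 -0.1008  0.088 ]
```

View pics/w8_c.png

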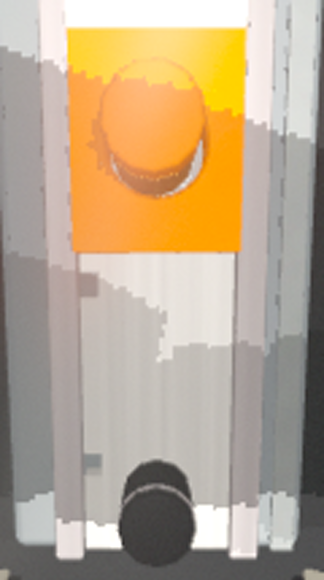

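View pics/t8_c.png

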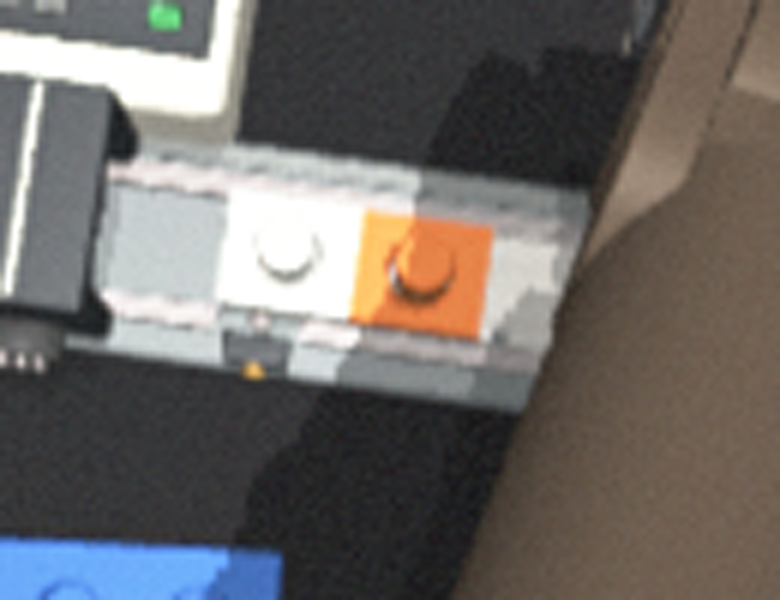

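{"fn": "move_arm", "kwargs": {"plan": [[60,[0,0,-45],0],[60,[0,0,-85],0],[60,[0,0,-98],0],[60,[0,0,-98],0],[0,[0,0,-98],0]], "force": 30}}

```text
t: 18.27
eef_pos: [0.5733, -0.1047, 0.0514]
orientation: [0.001, 0.758, 0.652, 0.001]
ft_force: [-0.7, -0.5, 1.0]
width: 0.0489
```

{"fn": "move_arm", "kwargs": {"plan": [[0,[0,0,0],0],[0,[0,0,0],0],[0,[0,0,0],0],[0,[0,0,0],0],[0,[0,0,0],0]]}}

```text
t: 18.9
eef_pos: [0.5726, -0.1044, 0.0503]
orientation: [0.0, 0.758, 0.652, 0.0]
ft_force: [1.3, 0.5, 4.3]
width: 0.0215
```

```bash
python3 snap.py side s9 230 130 370 250
```

```text
18.9 [ 0.5726 -0.1044  0.0503] [1.3  0.51 4.33] 0.0215 0.002
scale 5.0
```

View pics/s9_c.png

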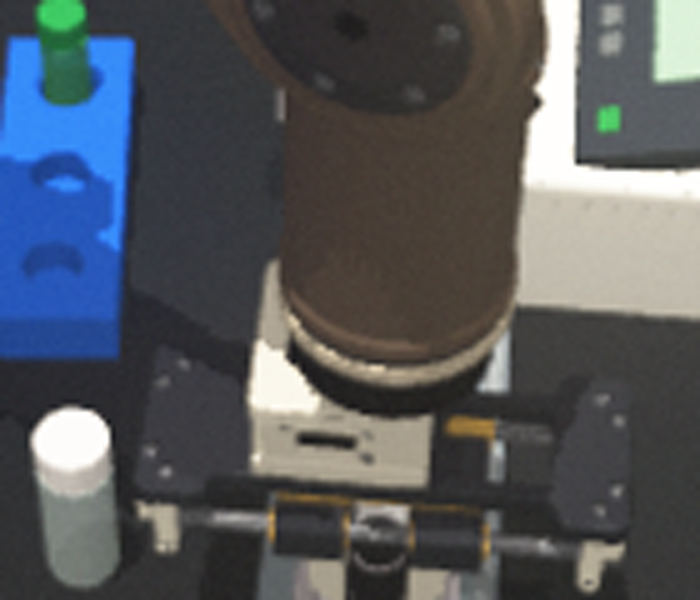

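The knob is held (width 21.5 mm). I'll slide along photometer +y, bearing about 8.35°, up to roughly 90 mm, and then creep.

{"fn": "move_arm", "kwargs": {"plan": [[0,[1.5,10,0],0],[0,[3.6,25,0],0],[0,[5.8,40,0],0],[0,[8,55,0],0],[0,[10.2,70,0],0]]}}

```text
t: 19.58
eef_pos: [0.583, -0.0352, 0.0503]
orientation: [0.001, 0.759, 0.652, -0.0]
ft_force: [1.5, -5.0, 4.6]
width: 0.0213
```

{"fn": "move_arm", "kwargs": {"plan": [[0,[1.5,10,0],0],[0,[2.3,16,0],0],[0,[2.9,20,0],0],[0,[3.5,24,0],0],[0,[3.8,26,0],0]]}}

```text
t: 20.2
eef_pos: [0.587, -0.0086, 0.0503]
orientation: [0.001, 0.758, 0.652, 0.0]
ft_force: [1.6, -3.3, 5.5]
width: 0.0216
```

```bash
python3 - <<'E'
from workcell import readout
import numpy as np
s=readout.get_state();d=np.array([.1452,.9894]);print(s["t"],s["eef_pos"],s["ft_force"],(s["eef_pos"][:2]-[.5726,-.1044])@d)
E
```

```text
20.2 [ 0.58697799 -0.0085845   0.05028532] [ 1.56178247 -3.27620455  5.46191328] 0.0968875359544642
```

Travel is about 97 mm with a drag of about 3 N, as expected. Now I'll creep.

{"fn": "move_arm", "kwargs": {"plan": [[0,[0.4,3,0],0],[0,[0.9,6,0],0],[0,[0.9,6,0],0]]}}

```text
t: 20.58
eef_pos: [0.588, -0.0017, 0.0503]
orientation: [0.0, 0.758, 0.652, 0.001]
ft_force: [2.5, -0.9, 5.6]
width: 0.0218
```

{"fn": "move_arm", "kwargs": {"plan": [[0,[0.15,1,0],0],[0,[0.3,2,0],0]]}}

```text
t: 20.82
eef_pos: [0.5882, -0.0006, 0.0503]
orientation: [0.001, 0.758, 0.652, 0.0]
ft_force: [2.0, -3.1, 5.6]
width: 0.0216
```

{"fn": "move_arm", "kwargs": {"plan": [[0,[0.15,1,0],0],[0,[0.15,1,0],0]]}}

```text
t: 21.08
eef_pos: [0.5884, 0.0009, 0.0503]
orientation: [0.001, 0.758, 0.652, 0.001]
ft_force: [2.4, -1.7, 5.5]
width: 0.0211
```

{"fn": "move_arm", "kwargs": {"plan": [[0,[0.15,1,0],0],[0,[0.15,1,0],0]]}}

```text
t: 21.32
eef_pos: [0.5886, 0.0022, 0.0503]
orientation: [0.0, 0.758, 0.652, 0.001]
ft_force: [2.0, -0.1, 5.8]
width: 0.0213
```

{"fn": "move_arm", "kwargs": {"plan": [[0,[0.15,1,0],0],[0,[0.15,1,0],0]]}}

```text
t: 21.58
eef_pos: [0.5888, 0.0037, 0.0503]
orientation: [0.0, 0.758, 0.652, 0.001]
ft_force: [2.8, 1.1, 5.1]
width: 0.0213
```

{"fn": "move_arm", "kwargs": {"plan": [[0,[0.15,1,0],0],[0,[0.15,1,0],0]]}}

```text
t: 21.82
eef_pos: [0.5889, 0.0044, 0.0503]
orientation: [0.0, 0.758, 0.652, 0.001]
ft_force: [1.8, -0.6, 5.7]
width: 0.0213
```

```bash
python3 - <<'E'
from workcell import readout
import numpy as np
s=readout.get_state();d=np.array([.1452,.9894]);print(s["t"],s["eef_pos"],s["ft_force"],(s["eef_pos"][:2]-[.5726,-.1044])@d)
E
python3 snap.py top t10 190 130 320 230;python3 snap.py wrist w10
```

```text
21.825 [0.58887876 0.00437995 0.05027385] [ 1.7689726  -0.60724983  5.73797929] 0.10999055925315561
21.825 [0.5889 0.0044 0.0503] [ 1.77 -0.61  5.74] 0.0213 0.0013
scale 6.0
21.875 [0.5889 0.0044 0.0503] [ 2.13 -0.31  4.67] 0.0214 0.0018
```

View pics/w10.png

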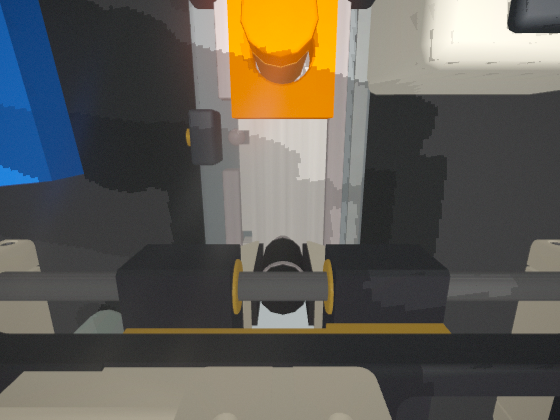

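View pics/t10_c.png

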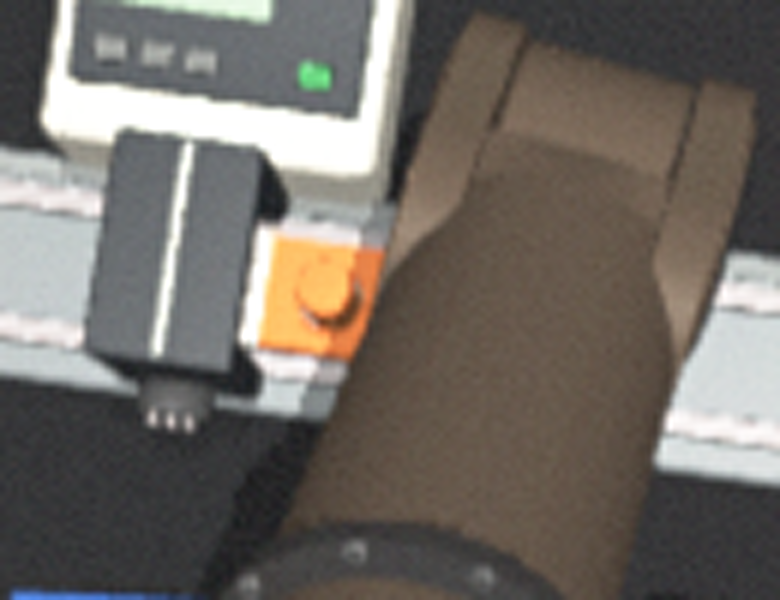

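```bash
python3 - <<'E'
import cv2
t=cv2.imread("pics/w10.png")
cv2.imwrite("pics/w10_c.png",cv2.resize(t[95:250,175:280],None,fx=3.8,fy=3.8,interpolation=cv2.INTER_CUBIC))
from h import *
I=dict(np.load("w10.npz"));y=np.array([.1452,.9894])
o=np.array([.5966,.0592])+.11*y
P=plane(I,282,117.5,.05);print("orange block rear edge, photometer y:",(P[:2]-o)@y, "expect -0.090 (block rear: -60-30)")
E
```

```text
orange block rear edge, photometer y: -0.09033826136235297 expect -0.090 (block rear: -60-30)
```

View pics/w10_c.png

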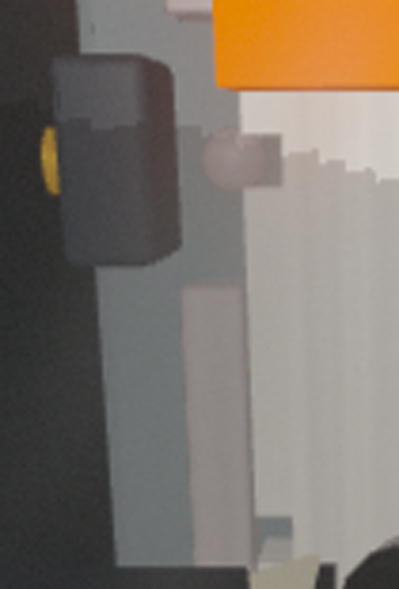

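The ball, at crop (235,160), sits in the middle of the notch (rows 133–187). The second notch is still well behind it. I'll hold and do a last check.

{"fn": "move_arm", "kwargs": {"plan": [[0,[0,0,0],0],[0,[0,0,0],0],[0,[0,0,0],0],[0,[0,0,0],0]]}}

```text
t: 22.42
eef_pos: [0.5889, 0.0044, 0.0503]
orientation: [0.0, 0.758, 0.652, 0.001]
ft_force: [2.0, -1.0, 5.0]
width: 0.0215
```

```bash
python3 snap.py side s11;python3 snap.py wrist w11 175 0 360 139
```

```text
22.425 [0.5889 0.0044 0.0503] [ 2.01 -0.99  4.98] 0.0215 0.0025
22.475 [0.5889 0.0043 0.0503] [ 2.39 -0.71  5.01] 0.0214 0.0017
scale 4.316546762589928
```

View pics/s11.png

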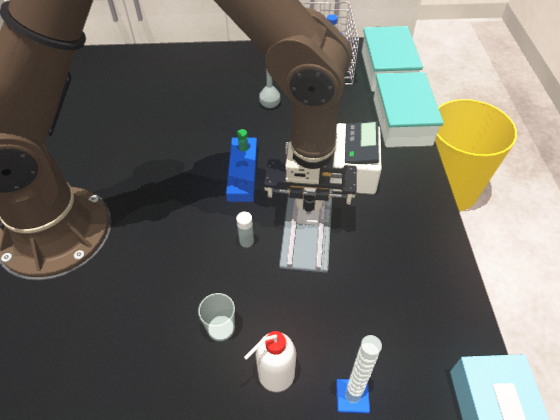

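View pics/w11_c.png

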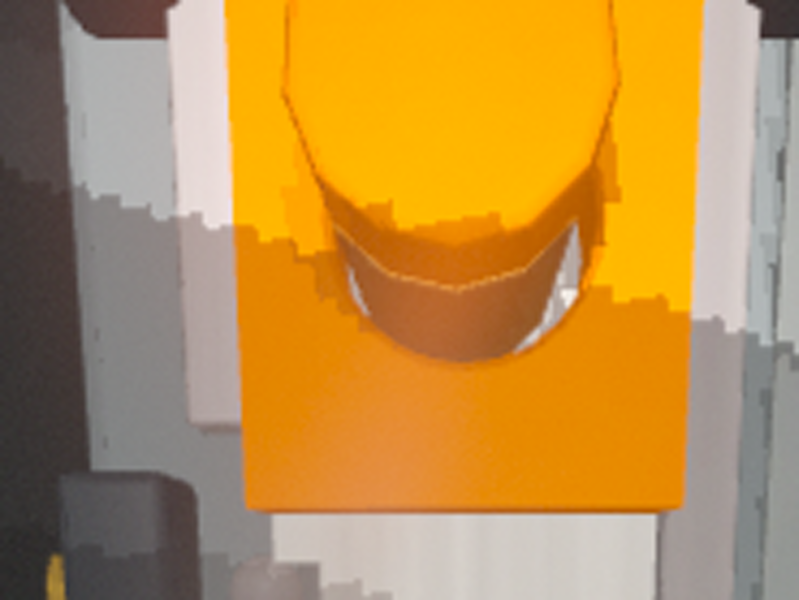

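```bash
python3 - <<'E'
from h import *
for n,pts in(("w8",[(282,66),(276,72),(288,72),(282,78)]),("t8",[(285,184),(262,181)]),("t10",[(244,179)])):
    I=dict(np.load(n+".npz"));d=np.load(n+"d.npy")
    for u,v in pts:
        c,r=ray(I,u,v);print(n,u,v,(c+r*d[v,u]).round(4))
I=dict(np.load("t10.npz"));o=plane(I,190+325/6,130+288/6,.1);print(o)
E
```

```text
w8 282 66 [0.5875 0.0023 0.101 ]
w8 276 72 [ 5.833e-01 -4.000e-04  1.004e-01]
w8 288 72 [ 0.5907 -0.0014  0.0994]
w8 282 78 [ 0.5865 -0.0044  0.1002]
t8 285 184 [ 0.5862 -0.0008  0.0983]
t8 262 181 [0.5938 0.0592 0.1033]
t10 244 179 [0.5993 0.1061 0.103 ]
[0.60228965 0.10584455 0.1       ]
```

Both cap tops are at about 100 mm, level and fully home. The carriage is at rest, so I'm handing in.

```bash
python3 -c "
from workcell import job_done
print(job_done())"
```

```text
the job is handed in; nothing more can be done
None
```

The job is done and handed in at about 22.5 s of the 72 s allowed. The two vials are swapped, and the carriage rests in the first notch with the knob still gripped.

- **Swap:** I parked the orange-capped vial in the stand's free end hole. The white-capped vial then went into the white well and the orange-capped one into the orange well. The larger white-capped vial on the bench is the look-alike, and I left it alone.
- **Vials home:** Before the slide, depth readings put the orange cap top level at 99–101 mm and the white cap top at 103 mm. The expected height is 100 mm. The white reading comes from the top camera at a single pixel, so it is less exact. The side view put the white cap within half a pixel of its fully home position. The tunnel and arm hide the white vial after the slide, so I did not see it again there.
- **Carriage:** The slide measured 110.0 mm. The drag of about 3 N faded, briefly turned to a 1 N pull as the ball drew the carriage in, and settled at about 1 N or less. The wrist picture shows the ball centred in the first notch, with the second notch well short of it.
- **Final state:** The knob is held at 30 N with the fingers 21.4 mm apart, and the arm was at rest. The wrist still read a steady 5 N upward after gripping the knob. It first read about 4 N as the fingers closed, and I did not find the cause. The side view showed nothing else disturbed.

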